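# Toast a waffle: load the slot and hold the lever at the third click

## Task

Take the golden waffle out of the toast rack, lower it (do not drop it) edge-on into the slot of the toaster and let go of it. Then press the toaster's spring-return lever down with the fingertips, past the first two clicks to the third, and finish while still holding it there against its spring: do not let go at the end. Leave the dark waffle in the rack and the bowl and egg cup where they stand.

Things in the scene. Friction and masses are not known exactly. Their poses are not given: they have to be found in the camera images.
- waffle: golden-yellow frozen waffle, stiff, a square slab 18 mm thick (along its x), 100 mm long (y) and 100 mm tall (z), about 70 g; origin at the centre of its lower edge face; stands upright in the toast rack, in either outer bay, with its lower edge 8 mm above the worktop. Its top 50 mm stand free above the rack's hoops.
- waffle_center (a point): centre of the golden waffle, 50 mm above its origin
- dark_waffle: dark brown waffle of the same size and axes, in the other outer bay of the rack; stays there. The two stand 74 mm apart, centre to centre.
- rack: steel wire toast rack, fixed, 128 mm (x) by 76 mm (y), hoops 58 mm high; origin under its centre. Three bays side by side along its x, at -37, 0 and +37 mm; each holds a slab between two hoops 21 mm apart, the slab's faces looking along x. The middle bay is empty. A wall cabinet hangs over the back of the worktop (beyond about x = 0.63 m, from 0.42 m up): draw back towards the robot before lifting high.
- toaster: pale grey-green one-slot toaster with a steel top, fixed, 133 mm (x) by 236 mm (y) by 150 mm high; origin under its centre, on the worktop. The slot runs along its y; the lever is on its -y end.
- slot_mouth (a point): centre of the slot's mouth, in the top face 150 mm above the worktop. Slot: 124 mm long (y), 25 mm wide (x), 29 mm at the lip. A carriage in it, moved by the lever, carries the waffle: its top is 50 mm below the mouth with the lever up (a seated waffle stands 50 mm out) and sinks as far as the lever is pressed.
- lever (a joint): lever travel in m: 0 up, grows as it is pressed straight down. Clicks at 0.012, 0.024 and 0.036 (third, wanted); bottom stop at 0.044. A spring always pushes it back up: 4 N at the top, 8 N at the third click, up to 2.2 N more or less between clicks. One, two and three red dots beside the slit mark the clicks; the white line on the lever stands level with them.
- lever_top (a point): centre of the upper face of the lever's black pad, which is 40 mm (toaster x) by 38 mm (toaster y) by 12 mm thick and stands out of the toaster's -y end: this point is 35 mm from that end face and 135 mm above the worktop when the lever is up, and goes down with it.
- bowl: small blue bowl, 69 mm wide, 31 mm high, behind the toaster; origin under its centre; bystander
- egg_cup: white egg cup, 49 mm wide, 61 mm high, near the front edge, between rack and toaster; origin under its centre; bystander
Mind the look-alikes: they are no part of the job. Leave any purple look-alike of the waffle alone.

How it is judged:
By the outcome, as a careful person would: the job done as asked, in the order asked, and still so for the second after the job is handed in, while the arm keeps its last pose, push and grip.
It also fails if it takes over 45 s, if anything falls off the work surface, if the arm or the gripper's body presses on something with over 40 N, if the wrist force passes 120 N, or if a joint passes its speed limit or range.

## Robot

A 7-joint arm with a two-finger parallel gripper is mounted at the origin on a cart in front of the work surface, level with it; the furniture and walls round the work are solid. World frame = base frame: x ahead of the robot, y to its left, z up, the work surface at z = 0. Lengths are in m, angles in rad, forces in N, time in s.
With the tool pointing down it reaches from about 0.35 to 0.9 m from the base axis. Payload 7.2 kg.
Tool frame: the origin (TCP) lies at the very end of the fingers, on their centre line; the grasp point (between the pads) lies 19 mm behind it; z points along the fingers, x is the direction in which the jaws open and shut, and the axes are right-handed (so a half turn about z gives the same grasp; the last joint's range is limited). The gripper opens to 85 mm and grips with 20 to 120 N. Pads are 22 mm wide; open, the fingers measure 114 mm over their backs; the gripper's body (76 mm by 85 mm) begins 54 mm behind the grasp point. The pads swing forward as they close: fully open they stand 13 mm farther back than shut.
Start: joints at [1.193, 0.411, -0.013, 1.596, 0.006, 1.134, -0.082], TCP at [0.191, -0.595, 0.231] pointing down, gripper open.
Joint ranges: [-2.95, 2.95], [-0.29, 1.99], [-1.47, 1.44], [0.14, 2.54], [-1.03, 4.17], [0.13, 1.85], [-2.86, 2.86]. Speed limits (rad/s): [2.39, 2.39, 3.01, 3.01, 3.14, 3.14, 3.14].

## Interface

Orientations are given as a unit quaternion [w, x, y, z].
In Python, from cell import robot, get_image gives the robot as it stands. The module is installed in compiled form; this text tells all that it offers.
- The arm moves only by the tool send_rows, never from a script. Its argument "increments" is a list of rows, each a list of 7 numbers: the closure in counts, from 0 (fully open) to 255 (shut), then the shift along the tool's x, y, z in mm, then the turn, a rotation vector about the tool's x, y, z in degrees. In form: [[jaw, dx, dy, dz, ax, ay, az], ...]. A call has 1 to 8 rows; each row shifts and turns the pose as measured when the row begins, along the tool's axes as they then stand; what a row does not reach is not made up. A row lasts 1/10 s, in which the tool goes at most 50 mm and 8.59 degrees, less where a joint would pass 70% of its speed; a pose out of reach is approached as far as the arm can. A call is refused whole if a number of a shift passes 50 or a number of a turn 8.59, either way. A call with a gripper value outside its range is refused whole. The fingers move at their own pace and stop on an object; "newtons" is the grip in N (left out, the last holds). Time passes only in rows, so rows that do not move let the fingers close. It gives the time, the measured TCP pose, the force and the opening at its end, in the units of the state.
- robot.read_state(): the state, without advancing time (a new reading comes with each control period).
- get_image(name): name is "scene" or "top" or "wrist"; returns a dict with "frame" (400x640x3 uint8, blue, green, red), "fx", "fy", "cx", "cy" (pixels), "rvec" (rotation vector, rad) and "tvec" (3), from world to camera coordinates, as OpenCV has them; the wrist camera has in their place "mount" (4x4, takes a point from camera to tool coordinates, whose origin is the TCP and whose axes are the tool frame's). Camera axes: x right, y down, z forward; pixel columns grow to the right and rows downward; lengths in m; the calibration is good to about 2 mm. The wrist camera is an equidistant fisheye: a pixel r from the principal point sees the ray r / f radians off the axis. A picture is of the moment at which its call begins: read the wrist's pose just before it. There is no depth.
- robot.finish_job(): hands the job in, once; it reports no verdict.
The state is a dict: "t": time; "joint_positions": joint angles; "joint_velocities": joint speeds; "effort": joint torques, N m; "ee_pos": TCP position; "orientation": TCP orientation; "ft_force": force on the tool from outside, world axes, zero at the start; "torque": the same for the moment, N m; "gripper_width": finger opening in m.
Only numpy, scipy, OpenCV 4.12 (cv2) and the standard library are available. Lean on these libraries where they do the work, as an engineer would, in place of code of your own. Each camera call takes 0.05 s, during which the arm holds its last target.

## Working session

There is one attempt and no reset: what is moved stays moved. The work goes in short steps, Python scripts to look and compute and a tool call to move; the robot and the scene stay as the last step left them, time stands still between calls to the robot, and variables do not carry over. Pictures are saved under pics/ and viewed, and the job is handed in when it is done.

Besides the shell and the picture viewer there is one more tool, called after "Call:" in YAML: its name, and indented under it one key for each argument. send_rows: Moves the arm, as the interface text tells. Its arguments: {"type":"object","properties":{"increments":{"type":"array","items":{"type":"array","items":{"type":"number"}}},"newtons":{"type":"number"}},"required":["increments"]}

```bash
mkdir -p pics
cat > h.py <<'E'
import numpy as np, cv2
from cell import robot, get_image
def grab(n,save=None):
    s=robot.read_state(); g=get_image(n)
    if save: cv2.imwrite('pics/'+save,g['frame'])
    return s,g
E
python3 - <<'E'
from h import *
for n in ['scene','top','wrist']:
    s,g=grab(n,n+'1.png')
    print(n,{k:np.round(v,4).tolist() for k,v in g.items() if k!='frame'})
print(s)
E
```

```text
scene {'fx': 445.4638, 'fy': 445.4638, 'cx': 317.1075, 'cy': 189.0705, 'rvec': [1.0472, -2.4832, 0.9753], 'tvec': [0.3643, 0.3643, 0.8297]}
top {'fx': 498.2188, 'fy': 498.2188, 'cx': 314.8463, 'cy': 203.3808, 'rvec': [2.211, -2.1753, 0.0789], 'tvec': [-0.0536, 0.5621, 1.4735]}
wrist {'fx': 309.7069, 'fy': 309.7069, 'cx': 324.2045, 'cy': 196.5488, 'mount': [[1.0, -0.0015, -0.0014, 0.0006], [0.0018, 0.9555, 0.2951, -0.0747], [0.0009, -0.2951, 0.9555, -0.1422], [0.0, 0.0, 0.0, 1.0]]}
{'t': 0.1, 'joint_positions': array([ 1.19281673,  0.41181116, -0.01269219,  1.59699299,  0.00561387,
        1.13427031, -0.08221955]), 'joint_velocities': array([-0.00019693, -0.00065134, -0.00030464, -0.00292161,  0.00042542,
        0.00036691, -0.00066483]), 'effort': array([ 2.96046353e-03, -6.01822758e+01,  6.84413016e-01, -3.00085902e+01,
        1.40270573e-02,  6.49146794e-03,  2.16091900e-05]), 'ee_pos': array([ 0.19034058, -0.59483627,  0.23052935]), 'orientation': array([-3.75284695e-04,  8.07725488e-01, -5.89558320e-01, -6.18108742e-04]), 'ft_force': array([-0.66735958, -0.43334546,  0.40872793]), 'torque': array([-0.0138227 ,  0.04905383,  0.03048157]), 'gripper_width': 0.08540745854030546}
```

View pics/scene1.png

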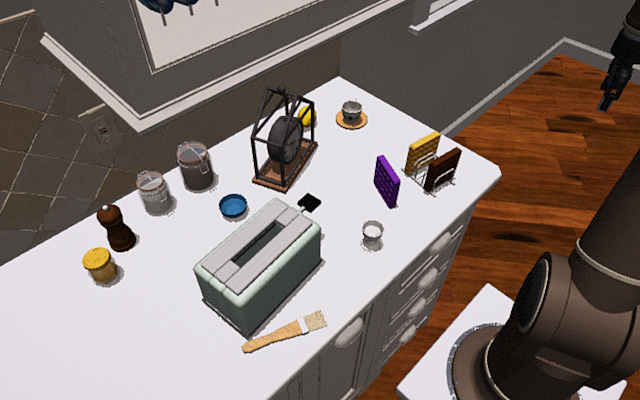

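View pics/top1.png

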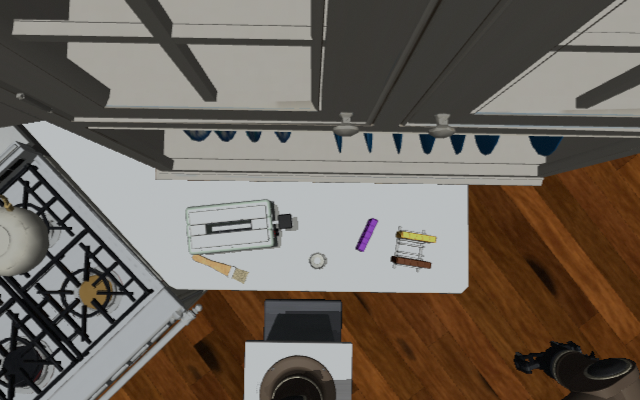

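View pics/wrist1.png

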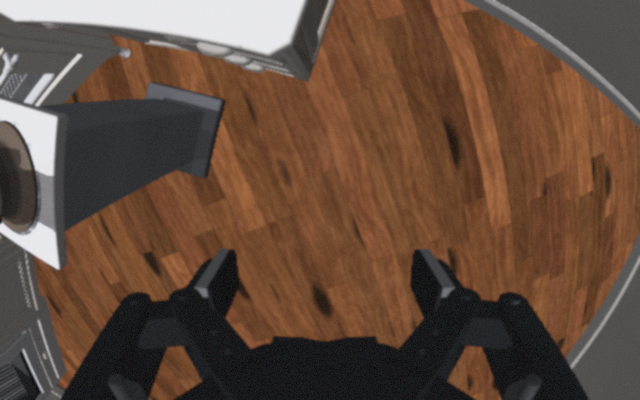

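The golden waffle is at top-view (418,237), in the rack's back bay. The dark one is at (412,262), and the purple look-alike stands loose on the worktop at (367,235). The yellow thing behind the lantern (scene 308,117) and the yellow jar (99,265) aren't slabs in the rack. I'll measure and confirm with an enlarged crop.

```bash
cat >> h.py <<'E'
def ray(g,uv):
    R,_=cv2.Rodrigues(np.array(g['rvec'],float)); t=np.array(g['tvec'],float).ravel()
    d=R.T@np.array([(uv[0]-g['cx'])/g['fx'],(uv[1]-g['cy'])/g['fy'],1.]); return -R.T@t,d
def onz(g,uv,z):
    c,d=ray(g,uv); return c+d*(z-c[2])/d[2]
def proj(g,P):
    p,_=cv2.projectPoints(np.array(P,float).reshape(-1,1,3),np.array(g['rvec'],float),np.array(g['tvec'],float),np.array([[g['fx'],0,g['cx']],[0,g['fy'],g['cy']],[0,0,1.]]),None); return p[:,0]
E
python3 - <<'E'
from h import *
s,g=grab('top'); f=g['frame']
a=cv2.resize(f[190:300,340:460],None,fx=5,fy=5,interpolation=cv2.INTER_NEAREST); cv2.imwrite('pics/c_rack.png',a)
a=cv2.resize(f[190:290,175:325],None,fx=5,fy=5,interpolation=cv2.INTER_NEAREST); cv2.imwrite('pics/c_toast.png',a)
print('cam',ray(g,(0,0))[0])
h=cv2.cvtColor(f,cv2.COLOR_BGR2HSV)
m=cv2.inRange(h,(18,100,120),(35,255,255)); m[:, :380]=0; m[:,460:]=0;m[:200]=0;m[280:]=0
n,l,st,c=cv2.connectedComponentsWithStats(m)
for i in range(1,n):
  if st[i,4]>30:
    pts=np.argwhere(l==i)[:,::-1].astype(np.float32); r=cv2.minAreaRect(pts); print(r)
    b=cv2.boxPoints(r); print([onz(g,p,.108)[:2].round(4).tolist() for p in b], onz(g,r[0],.108))
E
```

```text
cam [ 0.46813498 -0.03261023  1.50658064]
((418.0405578613281, 236.7567596435547), (34.85258483886719, 6.411559581756592), 9.462323188781738)
[[0.4665, -0.285], [0.4842, -0.2879], [0.4697, -0.3846], [0.452, -0.3816]] [ 0.4681025  -0.33477855  0.108     ]
```

View pics/c_rack.png

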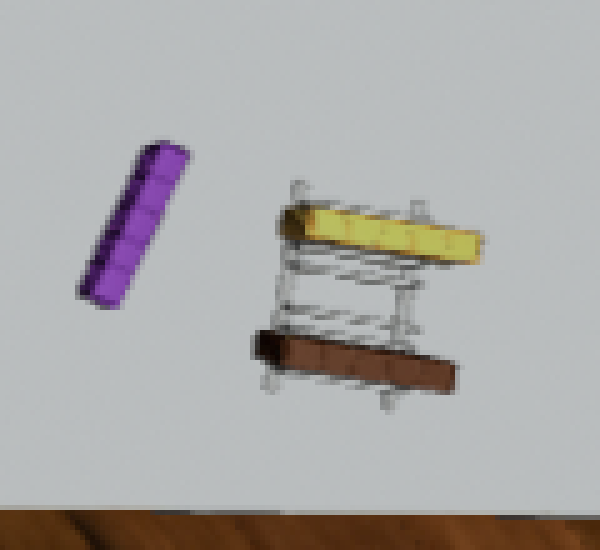

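View pics/c_toast.png

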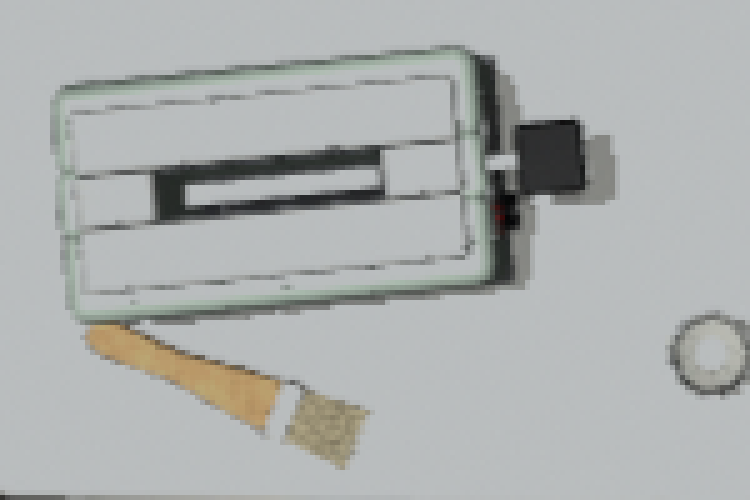

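The crop confirms it: the yellow slab is in the rack's back bay, the brown one in the front bay, and the purple one is off the rack. Next I'll measure the toaster and the waffle centre.

```bash
cat >> h.py <<'E'
from scipy.spatial.transform import Rotation as Ro
def Rt(s):
    q=s['orientation']; return Ro.from_quat([q[1],q[2],q[3],q[0]]).as_matrix()
def togo(p,yawdeg):
    """tool deltas to pose: pos p, pointing down, tool x at yawdeg in world"""
    s=robot.read_state(); R=Rt(s); y=np.radians(yawdeg)
    x=np.array([np.cos(y),np.sin(y),0]); z=np.array([0,0,-1.]); T=np.c_[x,np.cross(z,x),z]
    print('t',s['t'],'pos',s['ee_pos'].round(4),'yaw',np.degrees(np.arctan2(R[1,0],R[0,0])).round(2),'f',s['ft_force'].round(2),'w',round(s['gripper_width'],4))
    print('tool mm',(R.T@(np.array(p)-s['ee_pos'])*1000).round(1),'rot deg',np.degrees(Ro.from_matrix(R.T@T).as_rotvec()).round(2))
    return s
E
python3 - <<'E'
from h import *
s,g=grab('top')
o=lambda c,z:onz(g,(175+(c[0]-2)/5,190+(c[1]-2)/5),z)[:2]
sl=[o(c,.15) for c in [(154,172),(383,149),(385,196),(160,220)]]
print('slot',np.round(sl,4),np.mean(sl,0).round(4))
a=(sl[0]+sl[3]-sl[1]-sl[2])/2; print('len',np.linalg.norm(a),'yaw',np.degrees(np.arctan2(-a[0],a[1])))
pd=[o(c,.135) for c in [(516,125),(582,120),(585,188),(519,195)]]; print('pad',np.mean(pd,0).round(4))
tb=[o(c,.15) for c in [(52,88),(475,44),(492,283),(72,322)]]; print(np.round(tb,4),np.mean(tb,0).round(4))
a=(tb[0]+tb[3]-tb[1]-tb[2])/2; print('len',np.linalg.norm(a),'yaw',np.degrees(np.arctan2(-a[0],a[1])))
togo((.468,-.335,.23),-8.5)
E
```

```text
slot [[0.4934 0.2529]
 [0.5079 0.129 ]
 [0.4824 0.1273]
 [0.4675 0.2489]] [0.4878 0.1895]
len 0.12365484052319492 yaw 6.8476009903349935
pad [0.5055 0.0386]
[[0.5382 0.3097]
 [0.566  0.0803]
 [0.4362 0.0682]
 [0.4116 0.2948]] [0.488  0.1882]
len 0.22951039722204028 yaw 6.561812711620929
t 0.25 pos [ 0.1904 -0.5951  0.2309] yaw -72.25 f [ 0.48 -0.46  0.13] w 0.0852
tool mm [-163.1 -343.6    1. ] rot deg [-2.000e-02  4.000e-02 -6.375e+01]
```

Call:
send_rows:
  increments:
    - [0,0,0,0,0,0,-8]
    - [0,0,0,0,0,0,-8]
    - [0,0,0,0,0,0,-8]
    - [0,0,0,0,0,0,-8]
    - [0,0,0,0,0,0,-8]
    - [0,0,0,0,0,0,-8]
    - [0,0,0,0,0,0,-8]
    - [0,0,0,0,0,0,-8]

```text
t: 1.05
ee_pos: [0.1903, -0.5942, 0.2295]
orientation: [-0.002, 0.999, -0.051, -0.001]
ft_force: [0.5, -0.3, -0.1]
gripper_width: 0.0856
```

```bash
python3 -c "
from h import *
togo((.448,-.335,.23),-8.5)"
```

```text
t 1.05 pos [ 0.1903 -0.5942  0.2295] yaw -5.82 f [ 0.48 -0.32 -0.1 ] w 0.0856
tool mm [ 2.301e+02 -2.839e+02 -1.000e-01] rot deg [-0.16  0.12  2.68]
```

Call:
send_rows:
  increments:
    - [0,29,-35,0,0,0,2.7]
    - [0,29,-35,0,0,0,0]
    - [0,29,-35,0,0,0,0]
    - [0,29,-35,0,0,0,0]
    - [0,29,-35,0,0,0,0]
    - [0,29,-35,0,0,0,0]
    - [0,29,-35,0,0,0,0]
    - [0,29,-35,0,0,0,0]

```text
t: 1.85
ee_pos: [0.4597, -0.3483, 0.2277]
orientation: [-0.0, 0.997, -0.079, -0.003]
ft_force: [0.5, -0.5, -0.5]
gripper_width: 0.0854
```

Run:
```python
from h import *
s=togo((.468,-.335,.23),-8.5)
s,g=grab('wrist','w2.png'); np.savez('w2.npz',p=s['ee_pos'],R=Rt(s),q=s['joint_positions'])
print(robot.read_state()['joint_velocities'].round(3))
```

```text
t 1.85 pos [ 0.4597 -0.3483  0.2277] yaw -9.09 f [ 0.47 -0.53 -0.55] w 0.0854
tool mm [  6.1 -14.4  -2.3] rot deg [ 0.02  0.29 -0.59]
[ 0.038 -0.019 -0.013  0.026 -0.035 -0.002  0.159]
```

View pics/w2.png

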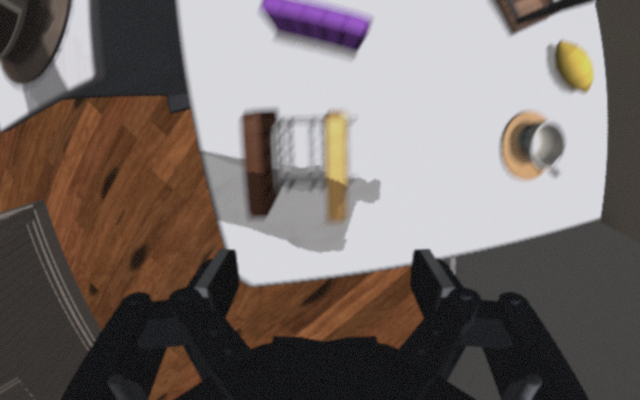

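```bash
cat >> h.py <<'E'
def wray(s,g,uv):
    M=np.array(g['mount']); d=np.array([uv[0]-g['cx'],uv[1]-g['cy']]); r=np.linalg.norm(d); th=r/g['fx']
    v=np.array([*(d/max(r,1e-9)*np.sin(th)),np.cos(th)]); R=Rt(s)
    return s['ee_pos']+R@M[:3,3], R@M[:3,:3]@v
def wz(s,g,uv,z):
    c,d=wray(s,g,uv); return c+d*(z-c[2])/d[2]
def wproj(s,g,P):
    M=np.array(g['mount']); R=Rt(s); pc=np.linalg.inv(M)@np.append(R.T@(np.array(P)-s['ee_pos']),1); pc=pc[:3]
    th=np.arctan2(np.hypot(*pc[:2]),pc[2]); return np.array([g['cx'],g['cy']])+g['fx']*th*pc[:2]/np.hypot(*pc[:2])
E
python3 - <<'E'
from h import *
s,g=grab('wrist'); f=g['frame']
cv2.imwrite('pics/w3c.png',cv2.resize(f[90:240,220:400],None,fx=4,fy=4,interpolation=cv2.INTER_NEAREST))
h=cv2.cvtColor(f,cv2.COLOR_BGR2HSV); m=cv2.inRange(h,(16,60,120),(35,255,255)); m[:90]=0;m[240:]=0;m[:,:300]=0;m[:,380:]=0
n,l,st,c=cv2.connectedComponentsWithStats(m)
for i in range(1,n):
  if st[i,4]>100:
    r=cv2.minAreaRect(np.argwhere(l==i)[:,::-1].astype(np.float32)); print(r,st[i])
    w=np.array([wz(s,g,p,.108)[:2] for p in cv2.boxPoints(r)]); print(w.round(4),wz(s,g,r[0],.108).round(4))
print(s['ee_pos'])
E
```

```text
((325.5, 181.0), (106.0, 21.0), 90.0) [ 315  128   22  107 1954]
[[ 0.4665 -0.285 ]
 [ 0.484  -0.2876]
 [ 0.4705 -0.3832]
 [ 0.4513 -0.3803]] [ 0.4684 -0.332   0.108 ]
[ 0.4667     -0.34032264  0.22799364]
```

View pics/w3c.png

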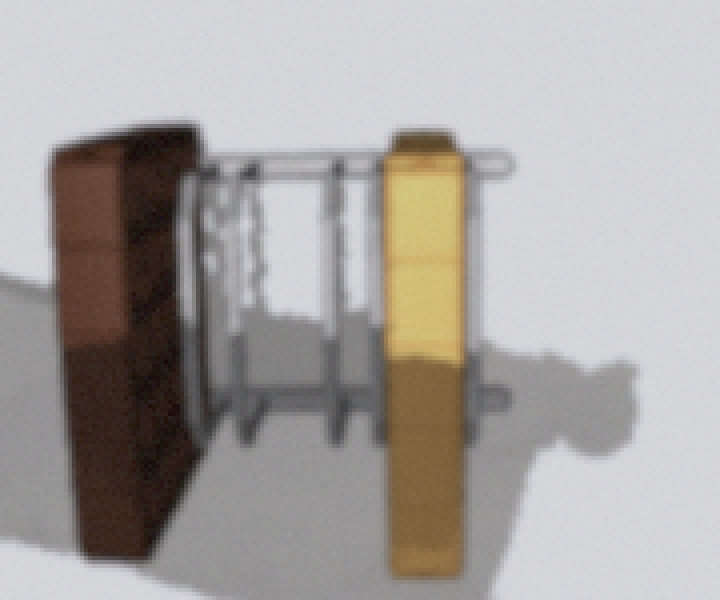

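```bash
python3 -c "
from h import *
togo((.468,-.3345,.075),-8.6)"
```

```text
t 1.95 pos [ 0.4643 -0.3428  0.2279] yaw -8.48 f [-0.13 -0.78  0.  ] w 0.0851
tool mm [  2.8  -8.2 152.9] rot deg [-0.2   0.13  0.12]
```

Call:
send_rows:
  increments:
    - [50,3,-8,10,0,0,0]
    - [50,0,0,25,0,0,0]
    - [50,0,0,30,0,0,0]
    - [50,0,0,30,0,0,0]
    - [50,0,0,0,0,0,0]

```text
t: 2.45
ee_pos: [0.4682, -0.3337, 0.1283]
orientation: [-0.002, 0.997, -0.074, -0.001]
ft_force: [-0.3, 0.2, 0.9]
gripper_width: 0.0688
```

Run:
```python
from h import *
togo((.468,-.3345,.075),-8.6)
s,g=grab('wrist','w4.png')
togo((.468,-.3345,.075),-8.6)
print(wproj(s,g,(.468,-.3345,.108)))
```

```text
t 2.45 pos [ 0.4682 -0.3337  0.1283] yaw -8.47 f [-0.27  0.23  0.94] w 0.0688
tool mm [ 0.   0.9 53.3] rot deg [-0.17  0.09  0.13]
t 2.5 pos [ 0.4693 -0.3343  0.1304] yaw -8.48 f [-0.71  0.37  1.21] w 0.069
tool mm [-1.3  0.5 55.4] rot deg [-0.11 -0.04  0.12]
[325.04751985 238.47106833]
```

View pics/w4.png

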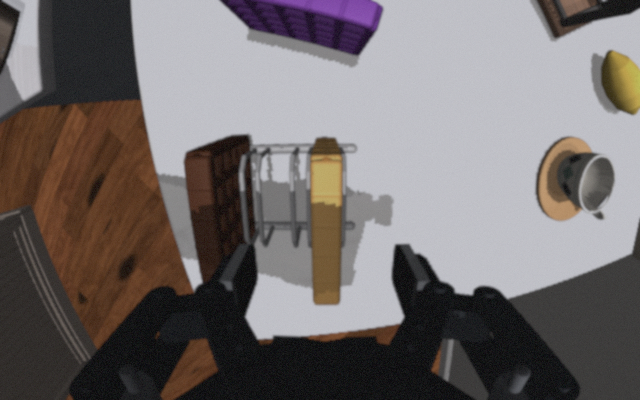

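Call:
send_rows:
  increments:
    - [50,-1,0,20,0,0,0]
    - [50,0,0,20,0,0,0]
    - [50,0,0,12,0,0,0]
    - [50,0,0,0,0,0,0]

```text
t: 2.9
ee_pos: [0.4706, -0.3371, 0.0824]
orientation: [0.001, 0.997, -0.076, 0.004]
ft_force: [-0.3, 0.3, -0.2]
gripper_width: 0.0685
```

Run:
```python
from h import *
togo((.468,-.3345,.075),-8.6)
s,g=grab('scene')
cv2.imwrite('pics/s5.png',cv2.resize(g['frame'][90:240,340:520],None,fx=4,fy=4))
```

```text
t 2.9 pos [ 0.4706 -0.3371  0.0824] yaw -8.66 f [-0.33  0.26 -0.19] w 0.0685
tool mm [-3.  -2.2  7.4] rot deg [ 0.09 -0.44 -0.06]
```

View pics/s5.png

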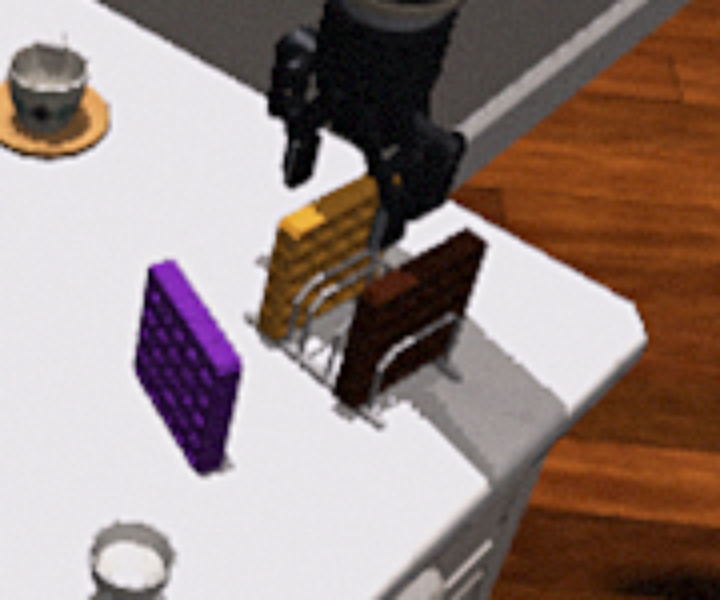

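The fingers straddle the golden waffle and clear the dark one. Next come the last few millimetres, then closing.

Call:
send_rows:
  increments:
    - [50,-3,-2,7,0,0,0]
    - [50,0,0,0,0,0,0]

```text
t: 3.15
ee_pos: [0.4693, -0.3357, 0.0781]
orientation: [0.002, 0.997, -0.076, 0.006]
ft_force: [0.6, -0.7, -0.5]
gripper_width: 0.0686
```

```bash
python3 -c "
from h import *
togo((.468,-.3345,.075),-8.6)"
```

```text
t 3.15 pos [ 0.4693 -0.3357  0.0781] yaw -8.69 f [ 0.57 -0.71 -0.49] w 0.0686
tool mm [-1.5 -1.   3. ] rot deg [ 0.21 -0.66 -0.1 ]
```

Call:
send_rows:
  increments:
    - [160,0,0,0,0,0,0]
    - [200,0,0,0,0,0,0]
    - [255,0,0,0,0,0,0]
    - [255,0,0,0,0,0,0]
    - [255,0,0,0,0,0,0]
    - [255,0,0,0,0,0,0]
    - [255,0,0,0,0,0,0]
  newtons: 35

```text
t: 3.85
ee_pos: [0.4699, -0.3361, 0.0798]
orientation: [0.003, 0.997, -0.076, 0.006]
ft_force: [-0.0, 0.4, 0.0]
gripper_width: 0.0174
```

```bash
python3 -c "
from h import *
togo((.468,-.3345,.075),-8.6)"
```

```text
t 3.85 pos [ 0.4699 -0.3361  0.0798] yaw -8.68 f [-0.04  0.37  0.02] w 0.0174
tool mm [-2.2 -1.3  4.8] rot deg [ 0.28 -0.77 -0.09]
```

Call:
send_rows:
  increments:
    - [255,0,0,-12,0,0,0]
    - [255,0,0,-25,0,0,0]
    - [255,0,0,-30,0,0,0]
    - [255,0,0,-35,0,0,0]
    - [255,0,0,-35,0,-0.5,0]
    - [255,0,0,-30,0,0,0]
    - [255,0,0,-15,0,0,0]
    - [255,0,0,0,0,0,0]

```text
t: 4.65
ee_pos: [0.4682, -0.3335, 0.274]
orientation: [0.002, 0.997, -0.075, 0.003]
ft_force: [1.0, -0.3, -1.1]
gripper_width: 0.0174
```

Run:
```python
from h import *
togo((.488,.189,.25),6.7)
s,g=grab('scene','s6.png')
```

```text
t 4.65 pos [ 0.4682 -0.3335  0.274 ] yaw -8.58 f [ 0.98 -0.29 -1.14] w 0.0174
tool mm [ -58.5 -519.7   21.6] rot deg [  0.26  -0.32 -15.28]
```

View pics/s6.png

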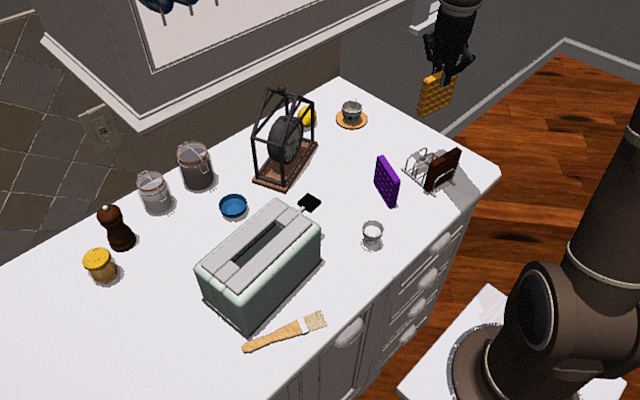

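Call:
send_rows:
  increments:
    - [255,0,-10,0,0,0,-3]
    - [255,0,-20,0,0,0,-4]
    - [255,0,-30,0,0,0,-4]
    - [255,0,-35,0,0,0,-4]
    - [255,0,-35,0,0,0,0]
    - [255,0,-35,0,0,0,0]
    - [255,0,-35,0,0,0,0]
    - [255,0,-35,0,0,0,0]
  newtons: 45

```text
t: 5.5
ee_pos: [0.4472, -0.0955, 0.2621]
orientation: [-0.001, 0.998, 0.057, -0.005]
ft_force: [0.1, 0.1, -0.1]
gripper_width: 0.0174
```

Run:
```python
from h import *
togo((.488,.189,.25),6.7)
```

```text
t 5.5 pos [ 0.4472 -0.0955  0.2621] yaw 6.54 f [ 0.15  0.1  -0.13] w 0.0174
tool mm [  73.  -278.    12.1] rot deg [-0.13  0.51 -0.16]
```

Call:
send_rows:
  increments:
    - [255,9,-35,0,0,0,0]
    - [255,9,-35,-1,0,0,0]
    - [255,9,-35,-1,0,0,0]
    - [255,9,-35,-1,0,0,0]
    - [255,9,-35,-1,0,0,0]
    - [255,9,-30,-1,0,0,0]
    - [255,6,-20,0,0,0,0]
    - [255,0,0,0,0,0,0]

```text
t: 6.3
ee_pos: [0.4735, 0.1482, 0.2584]
orientation: [-0.002, 0.998, 0.06, -0.012]
ft_force: [-0.7, -0.4, -1.2]
gripper_width: 0.017
```

Run:
```python
from h import *
togo((.488,.189,.25),6.7)
s,g=grab('wrist','w7.png')
s,g=grab('scene','s7.png')
s,g=grab('top')
cv2.imwrite('pics/t7.png',cv2.resize(g['frame'][180:300,170:330],None,fx=5,fy=5))
togo((.488,.189,.25),6.7)
```

```text
t 6.3 pos [0.4735 0.1482 0.2584] yaw 6.91 f [-0.7  -0.38 -1.19] w 0.017
tool mm [ 19.5 -38.7   8.2] rot deg [-0.3   1.31  0.2 ]
t 6.45 pos [0.4738 0.1441 0.2585] yaw 6.63 f [ 0.26 -0.42 -0.52] w 0.0172
tool mm [ 19.5 -43.    8.2] rot deg [-0.15  1.33 -0.07]
```

View pics/w7.png

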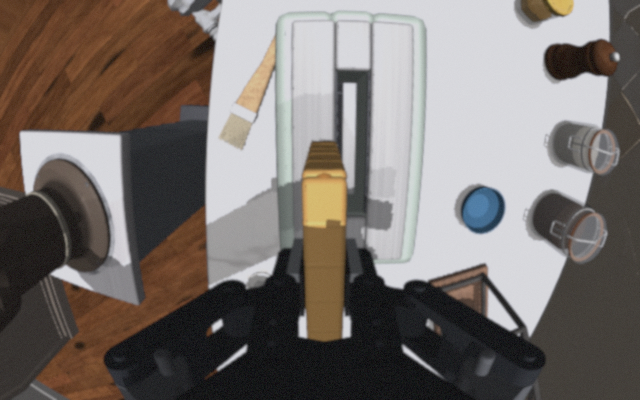

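View pics/s7.png

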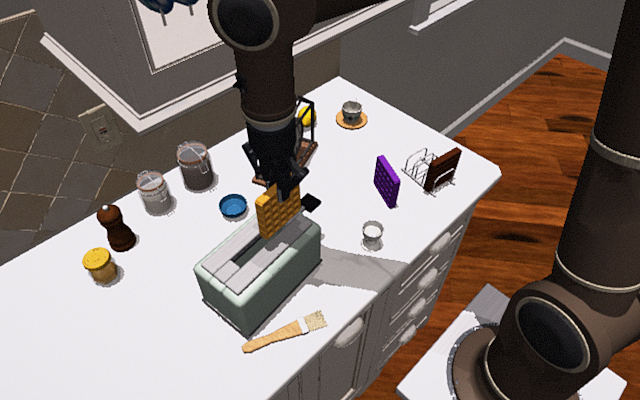

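View pics/t7.png

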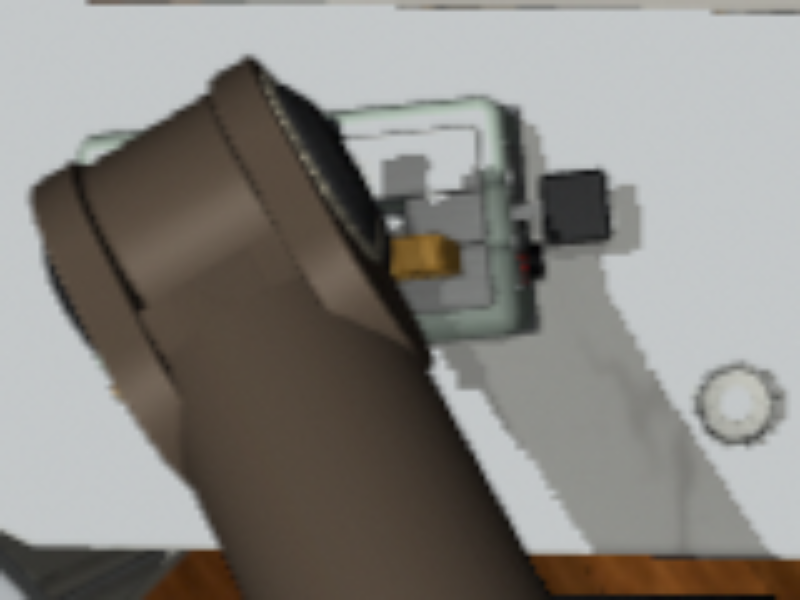

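Run:
```python
from h import *
s,g=grab('wrist'); f=g['frame']
cv2.imwrite('pics/w8c.png',cv2.resize(f[0:180,265:435],None,fx=4.4,fy=3.3,interpolation=cv2.INTER_NEAREST))
import pickle; pickle.dump((s,g),open('w8.pkl','wb'))
togo((.488,.189,.25),6.7)
for r in (20,75,100,120,130): print(r,np.abs(np.diff(f[r,270:435].astype(int).sum(1))).argsort()[-10:]+270)
```

```text
t 6.5 pos [0.4741 0.1436 0.2588] yaw 6.56 f [ 0.76 -0.93 -1.63] w 0.0168
tool mm [ 19.2 -43.5   8.4] rot deg [-0.14  1.29 -0.14]
20 [369 290 336 372 333 368 371 332 335 274]
75 [370 331 426 290 333 270 372 332 274 371]
100 [370 333 354 371 274 343 341 356 355 342]
120 [372 333 343 370 371 354 341 356 355 342]
130 [369 343 275 274 370 356 354 342 341 355]
```

View pics/w8c.png

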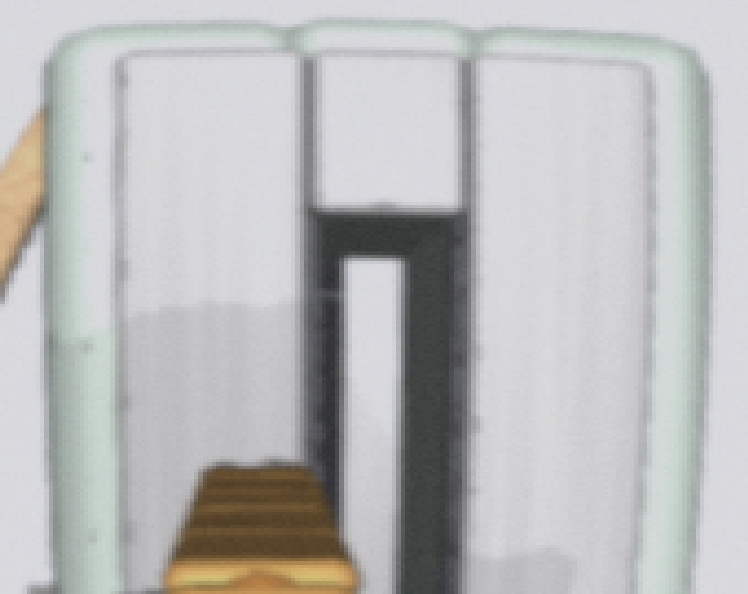

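Run:
```python
from h import *
import pickle; s,g=pickle.load(open('w8.pkl','rb'))
c=lambda x,y:wz(s,g,(265+x/4.4-.4,y/3.3-.4),.15)[:2]
for y in (70,150,230,330,440,580): print(y,c(309,y).round(4),c(466,y).round(4),((c(309,y)+c(466,y))/2).round(4),np.linalg.norm(c(309,y)-c(466,y)).round(4))
print('end',c(387,210).round(4))
a=c(466,580)-c(466,70); print(np.degrees(np.arctan2(a[0],-a[1])))
a=c(303,330)-c(303,70); print(np.degrees(np.arctan2(a[0],-a[1])))
# slot centre = end point moved 62mm toward -y
y=np.radians(6.65); print(c(387,210)+.062*np.array([np.sin(y),-np.cos(y)]))
# waffle top in same image (z approx tcp+.029)
zt=s['ee_pos'][2]+.029; print('waffle top centre', [wz(s,g,p,zt).round(4) for p in [(303,178),(346,178),(307,340),(343,340)]])
# also toaster +y end and sides
```

```text
70 [0.4627 0.2878] [0.491  0.2919] [0.4768 0.2899] 0.0286
150 [0.465  0.2672] [0.4932 0.2712] [0.4791 0.2692] 0.0285
230 [0.4673 0.2472] [0.4954 0.2511] [0.4814 0.2491] 0.0284
330 [0.4701 0.2227] [0.4985 0.2265] [0.4843 0.2246] 0.0286
440 [0.4733 0.1958] [0.502  0.1996] [0.4877 0.1977] 0.029
580 [0.4776 0.1608] [0.5071 0.1645] [0.4923 0.1626] 0.0298
end [0.4806 0.254 ]
7.234578901852403
6.5301533320023015
[0.48782621 0.19239138]
waffle top centre [array([0.4606, 0.1897, 0.2875]), array([0.4767, 0.1917, 0.2875]), array([0.4694, 0.1097, 0.2875]), array([0.4868, 0.112 , 0.2875])]
```

Call:
send_rows:
  increments:
    - [255,7,-15,0,0,0.6,0]
    - [255,7,-15,0,0,0.6,0]
    - [255,4,-10,0,0,0,0]
    - [255,0,0,0,0,0,0]
    - [255,0,0,0,0,0,0]

```text
t: 7.0
ee_pos: [0.4885, 0.1789, 0.2576]
orientation: [0.001, 0.999, 0.052, -0.001]
ft_force: [-0.4, -0.1, -0.8]
gripper_width: 0.0172
```

Run:
```python
from h import *
togo((.4882,.190,.25),6.7)
togo((.4882,.190,.25),6.7)
s,g=grab('wrist','w9.png')
togo((.4882,.190,.25),6.7)
```

```text
t 7.0 pos [0.4885 0.1789 0.2576] yaw 5.96 f [-0.38 -0.14 -0.75] w 0.0172
tool mm [  0.9 -11.1   7.6] rot deg [ 0.1   0.17 -0.74]
t 7.0 pos [0.4885 0.1789 0.2576] yaw 5.96 f [-0.38 -0.14 -0.75] w 0.0172
tool mm [  0.9 -11.1   7.6] rot deg [ 0.1   0.17 -0.74]
t 7.05 pos [0.4886 0.1789 0.2576] yaw 5.94 f [-0.19  0.41 -0.86] w 0.0174
tool mm [  0.8 -11.1   7.6] rot deg [ 0.1   0.16 -0.76]
```

View pics/w9.png

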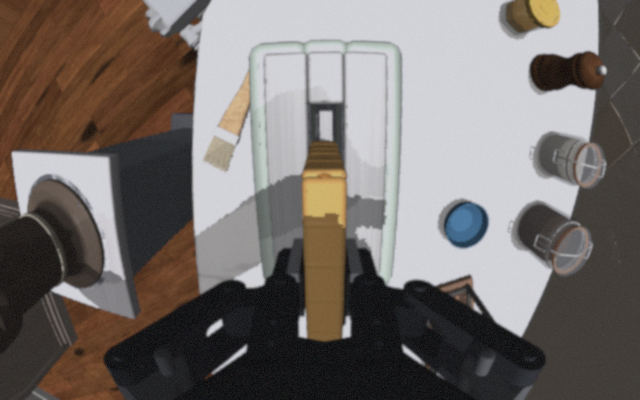

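Call:
send_rows:
  increments:
    - [255,0.5,-8,0,0,0,-0.7]
    - [255,0,-4,12,0,0,0]
    - [255,0,0,10,0,0,0]
    - [255,0,0,0,0,0,0]
    - [255,0,0,0,0,0,0]

```text
t: 7.55
ee_pos: [0.4872, 0.1898, 0.2329]
orientation: [0.002, 0.998, 0.058, -0.002]
ft_force: [0.4, -0.7, -0.0]
gripper_width: 0.0172
```

Run:
```python
from h import *
s=togo((.4882,.190,.228),6.7)
s,g=grab('wrist')
cv2.imwrite('pics/w10.png',cv2.resize(g['frame'][40:220,230:430],None,fx=4,fy=3.3,interpolation=cv2.INTER_NEAREST))
M=g['mount']
for dx in(-.0145,0,.0145): print(wproj(s,g,[.4882+dx*.993-.062*.117, .190+dx*.117+.062*.993,.15]))
s,g=grab('scene')
cv2.imwrite('pics/s10.png',cv2.resize(g['frame'][150:340,180:340],None,fx=4,fy=3.1,interpolation=cv2.INTER_NEAREST))
s=togo((.4882,.190,.228),6.7)
```

```text
t 7.55 pos [0.4872 0.1898 0.2329] yaw 6.61 f [ 0.38 -0.7  -0.04] w 0.0172
tool mm [ 1.  -0.1  4.9] rot deg [ 0.16  0.25 -0.09]
[306.68080081 121.19333183]
[326.78132735 121.04552451]
[346.8745786  121.10722385]
t 7.65 pos [0.4873 0.1898 0.2333] yaw 6.59 f [-0.62 -0.53 -1.08] w 0.0171
tool mm [ 0.9 -0.1  5.3] rot deg [ 0.16  0.22 -0.11]
```

View pics/w10.png

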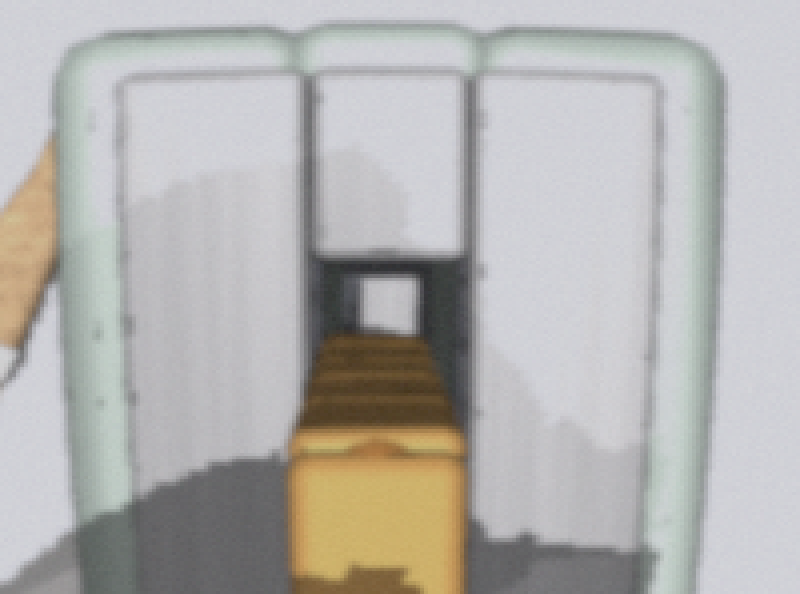

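View pics/s10.png

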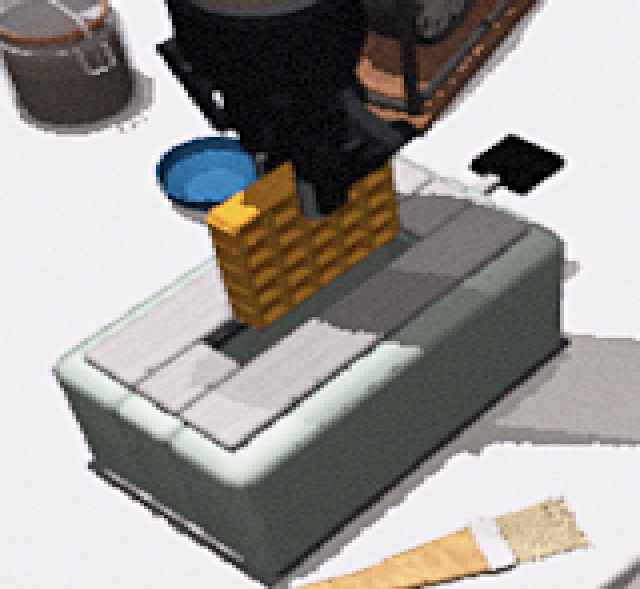

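The waffle's lower edge (crop x 320–425) sits about 2.5 mm left of the slot's centre line (lip 312–465), so I'll shift it along tool +x and lower in steps.

Call:
send_rows:
  increments:
    - [255,2.5,0,0,0,0,0]
    - [255,0,0,0,0,0,0]
    - [255,0,0,8,0,0,0]
    - [255,0,0,8,0,0,0]
    - [255,0,0,0,0,0,0]

```text
t: 8.15
ee_pos: [0.4906, 0.1898, 0.2166]
orientation: [0.001, 0.998, 0.057, -0.001]
ft_force: [-0.2, -0.3, -1.7]
gripper_width: 0.0171
```

Run:
```python
from h import *
s=togo((.490,.190,.171),6.7)
s,g=grab('wrist')
cv2.imwrite('pics/w11.png',cv2.resize(g['frame'][40:220,230:430],None,fx=4,fy=3.3,interpolation=cv2.INTER_NEAREST))
```

```text
t 8.15 pos [0.4906 0.1898 0.2166] yaw 6.54 f [-0.22 -0.28 -1.72] w 0.0171
tool mm [-0.5 -0.4 45.6] rot deg [ 0.16  0.13 -0.16]
```

View pics/w11.png

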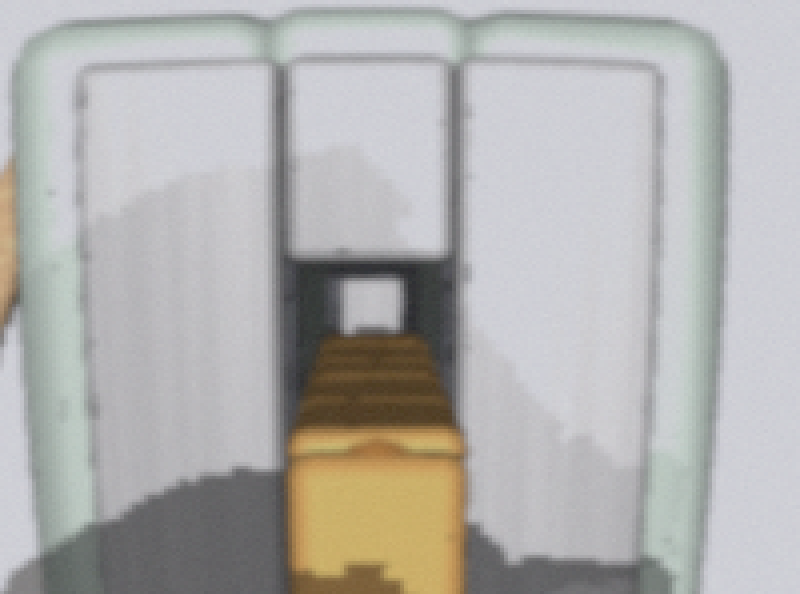

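Call:
send_rows:
  increments:
    - [255,-0.7,0,6,0,0,0]
    - [255,0,0,8,0,0,0]
    - [255,0,0,8,0,0,0]
    - [255,0,0,8,0,0,0]
    - [255,0,0,0,0,0,0]

```text
t: 8.7
ee_pos: [0.4897, 0.1897, 0.1841]
orientation: [0.001, 0.998, 0.057, -0.001]
ft_force: [-1.0, -0.2, -0.4]
gripper_width: 0.0172
```

Run:
```python
from h import *
s=togo((.490,.190,.171),6.7)
s,g=grab('wrist')
cv2.imwrite('pics/w12.png',cv2.resize(g['frame'][40:220,230:430],None,fx=4,fy=3.3,interpolation=cv2.INTER_NEAREST))
```

```text
t 8.7 pos [0.4897 0.1897 0.1841] yaw 6.55 f [-1.02 -0.16 -0.43] w 0.0172
tool mm [ 0.3 -0.3 13.1] rot deg [ 0.16  0.14 -0.15]
```

View pics/w12.png

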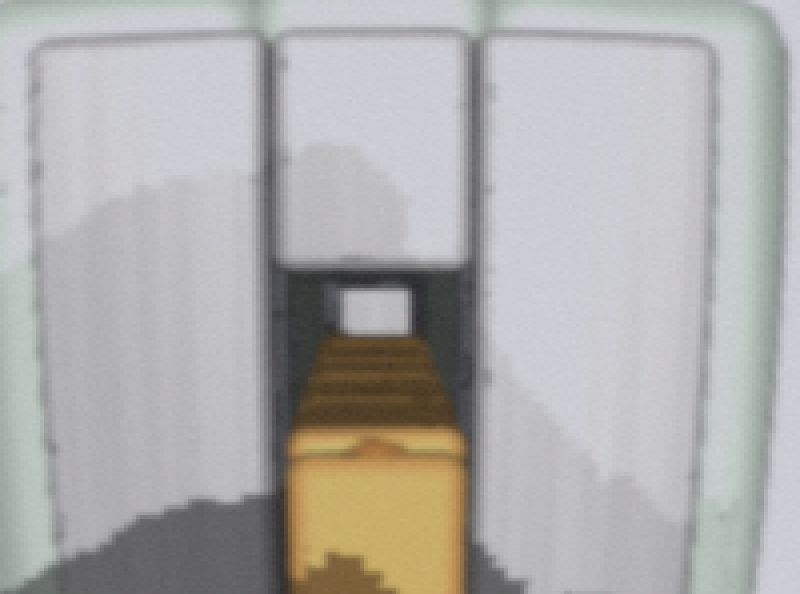

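Call:
send_rows:
  increments:
    - [255,0,0,5,0,0,0]
    - [255,0,0,4,0,0,0]
    - [255,0,0,0,0,0,0]

```text
t: 9.05
ee_pos: [0.4902, 0.1901, 0.1753]
orientation: [0.001, 0.998, 0.057, -0.0]
ft_force: [0.4, 1.0, -1.1]
gripper_width: 0.0174
```

Call:
send_rows:
  increments:
    - [255,0,0,3,0,0,0]
    - [255,0,0,0,0,0,0]

```text
t: 9.25
ee_pos: [0.4904, 0.1902, 0.1723]
orientation: [0.001, 0.998, 0.057, -0.0]
ft_force: [0.3, -0.3, -0.3]
gripper_width: 0.017
```

Call:
send_rows:
  increments:
    - [255,0,0,2,0,0,0]
    - [255,0,0,0,0,0,0]

```text
t: 9.45
ee_pos: [0.4907, 0.1906, 0.1709]
orientation: [0.001, 0.998, 0.057, 0.0]
ft_force: [-1.1, -0.3, 4.0]
gripper_width: 0.0172
```

The force rose to +4 N at TCP z 0.171, as predicted for seating, so I'll release.

Call:
send_rows:
  increments:
    - [160,0,0,0,0,0,0]
    - [110,0,0,0,0,0,0]
    - [80,0,0,0,0,0,0]
    - [60,0,0,0,0,0,0]
    - [60,0,0,0,0,0,0]

```text
t: 9.95
ee_pos: [0.491, 0.1906, 0.1711]
orientation: [0.001, 0.998, 0.057, 0.001]
ft_force: [-0.1, -0.2, 0.0]
gripper_width: 0.0652
```

Run:
```python
from h import *
s=togo((.490,.190,.26),6.7)
s,g=grab('wrist','w13.png')
```

```text
t 9.95 pos [0.491  0.1906 0.1711] yaw 6.55 f [-0.14 -0.19  0.01] w 0.0652
tool mm [ -0.9   0.6 -88.9] rot deg [ 0.11 -0.06 -0.15]
```

View pics/w13.png

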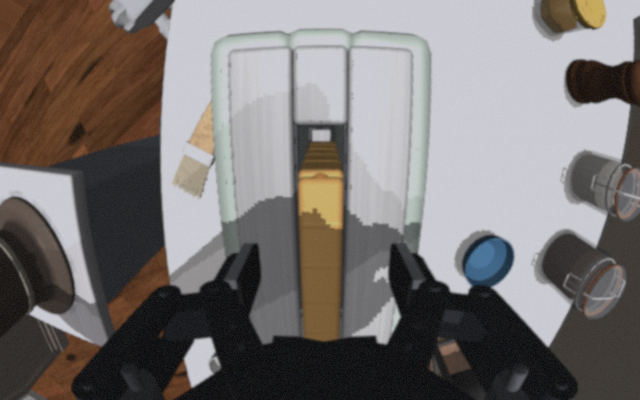

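Call:
send_rows:
  increments:
    - [60,0,0,-20,0,0,0]
    - [60,0,0,-30,0,0,0]
    - [60,0,0,-30,0,0,0]
    - [60,0,0,-15,0,0,0]
    - [150,0,0,0,0,0,0]
    - [200,0,0,0,0,0,0]

```text
t: 10.6
ee_pos: [0.4901, 0.1903, 0.268]
orientation: [0.001, 0.998, 0.057, -0.001]
ft_force: [0.0, 0.4, -1.3]
gripper_width: 0.0373
```

Run:
```python
from h import *
s=togo((.5068,.037,.25),6.7)
s,g=grab('scene','s14.png')
for p in [(254,180),(283,190),(317,146)]: print(onz(g,p,0).round(3))
```

```text
t 10.6 pos [0.4901 0.1903 0.268 ] yaw 6.57 f [ 0.05  0.38 -1.29] w 0.0373
tool mm [ -0.9 154.2  18.3] rot deg [ 0.12  0.09 -0.13]
[ 0.747  0.012 -0.   ]
[ 0.666 -0.019  0.   ]
[ 0.727 -0.202  0.   ]
```

View pics/s14.png

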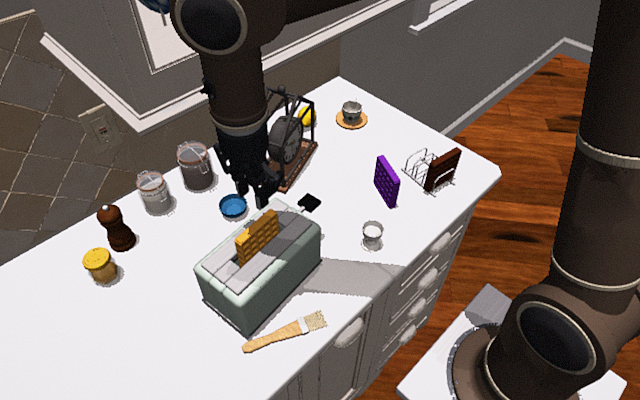

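The waffle is seated in the slot and stands about half out. The lantern, at x ≥ 0.66, is clear of the path. Next I'll move over the lever with the fingers shut.

Call:
send_rows:
  increments:
    - [255,0,20,0,0,0,0]
    - [255,0,35,0,0,0,0]
    - [255,0,35,0,0,0,0]
    - [255,0,35,0,0,0,0]
    - [255,0,20,0,0,0,0]
    - [255,0,5,10,0,0,0]
    - [255,0,0,0,0,0,0]

```text
t: 11.35
ee_pos: [0.5038, 0.0367, 0.2485]
orientation: [0.0, 0.998, 0.059, -0.007]
ft_force: [-0.2, -0.6, -0.7]
gripper_width: 0.0004
```

Run:
```python
from h import *
s=togo((.5068,.037,.15),6.7)
s,g=grab('wrist','w15.png')
print(wproj(s,g,(.5068,.037,.135)))
s,g=grab('top')
cv2.imwrite('pics/t15.png',cv2.resize(g['frame'][180:300,170:330],None,fx=5,fy=5))
```

```text
t 11.35 pos [0.5038 0.0367 0.2485] yaw 6.8 f [-0.21 -0.58 -0.67] w 0.0004
tool mm [ 4.4  0.  98.5] rot deg [0.   0.81 0.1 ]
[330.46834129 192.06985381]
```

View pics/w15.png

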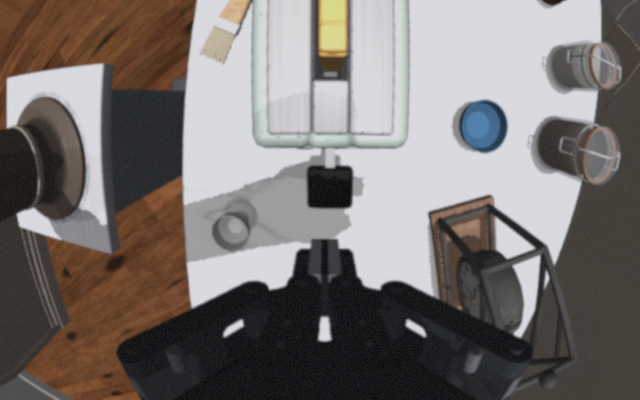

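View pics/t15.png

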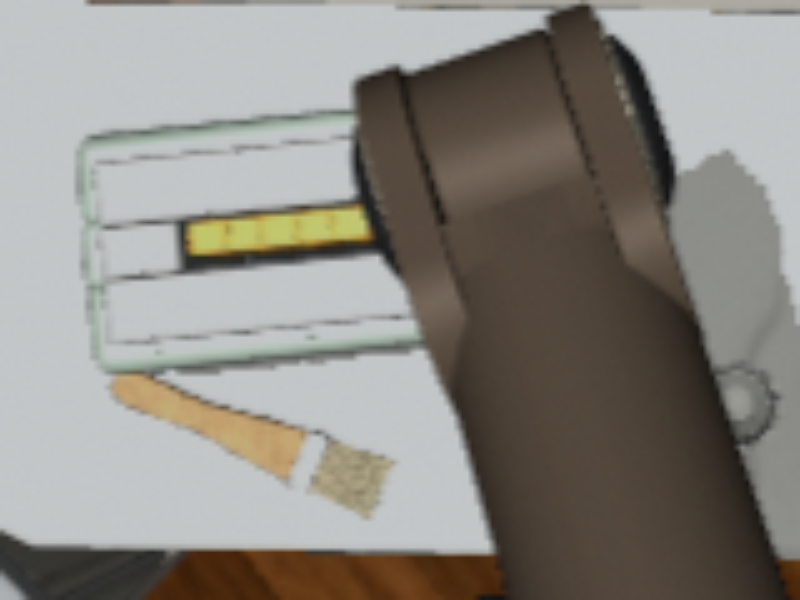

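Call:
send_rows:
  increments:
    - [255,4,-3,15,0,0.7,0]
    - [255,0,0,25,0,0,0]
    - [255,0,0,25,0,0,0]
    - [255,0,0,15,0,0,0]
    - [255,0,0,0,0,0,0]

```text
t: 11.95
ee_pos: [0.5081, 0.0519, 0.1685]
orientation: [-0.002, 0.998, 0.067, 0.002]
ft_force: [-0.0, 0.1, 0.1]
gripper_width: -0.0001
```

Run:
```python
from h import *
s=togo((.507,.040,.14),6.7)
s,g=grab('wrist','w16.png')
print(wproj(s,g,(.507,.040,.135)))
s=togo((.507,.040,.14),6.7)
```

```text
t 11.95 pos [0.5081 0.0519 0.1685] yaw 7.63 f [-0.03  0.13  0.13] w -0.0001
tool mm [-2.8 11.8 28.4] rot deg [-0.23 -0.25  0.93]
[320.82973288 245.68186663]
t 12.0 pos [0.5086 0.0523 0.1695] yaw 7.65 f [-0.36  1.17  0.52] w -0.0002
tool mm [-3.3 12.1 29.4] rot deg [-0.24 -0.31  0.95]
```

View pics/w16.png

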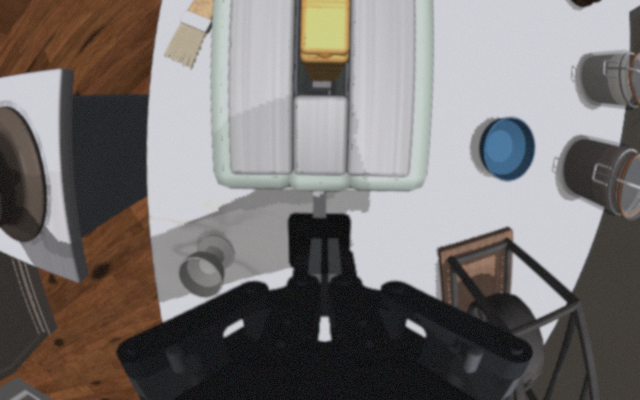

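Call:
send_rows:
  increments:
    - [255,-2,12,0,0,0,0.9]
    - [255,0,0,0,0,0,0]
    - [255,0,0,0,0,0,0]

```text
t: 12.3
ee_pos: [0.5095, 0.0409, 0.172]
orientation: [-0.002, 0.998, 0.059, 0.004]
ft_force: [0.7, 0.4, 0.2]
gripper_width: 0.0002
```

Run:
```python
from h import *
s=togo((.507,.038,.14),6.7)
```

```text
t 12.3 pos [0.5095 0.0409 0.172 ] yaw 6.8 f [0.68 0.36 0.21] w 0.0002
tool mm [-3.1  2.7 31.9] rot deg [-0.25 -0.51  0.1 ]
```

Call:
send_rows:
  increments:
    - [255,-3,3,10,0,0,0]
    - [255,0,0,10,0,0,0]
    - [255,0,0,8,0,0,0]
    - [255,0,0,0,0,0,0]

```text
t: 12.7
ee_pos: [0.5073, 0.0368, 0.1425]
orientation: [-0.002, 0.998, 0.059, 0.005]
ft_force: [-0.4, 0.8, 1.4]
gripper_width: -0.0002
```

Run:
```python
from h import *
s=togo((.507,.038,.099),6.7)
s,g=grab('wrist')
cv2.imwrite('pics/w17.png',cv2.resize(g['frame'][150:350,220:430],None,fx=3.5,fy=3))
s,g=grab('scene')
cv2.imwrite('pics/s17.png',cv2.resize(g['frame'][140:290,190:350],None,fx=4.5,fy=4))
```

```text
t 12.7 pos [0.5073 0.0368 0.1425] yaw 6.71 f [-0.38  0.81  1.41] w -0.0002
tool mm [-0.7 -1.1 43.5] rot deg [-0.21 -0.63  0.01]
```

View pics/w17.png

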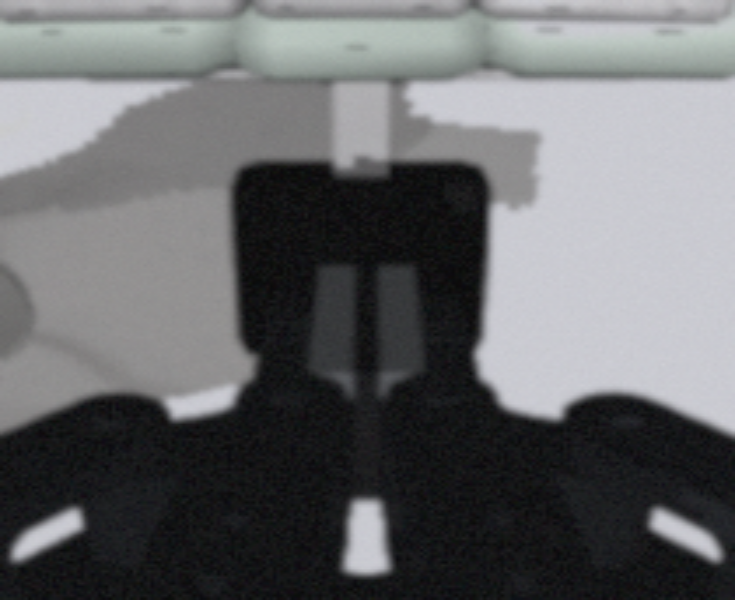

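View pics/s17.png

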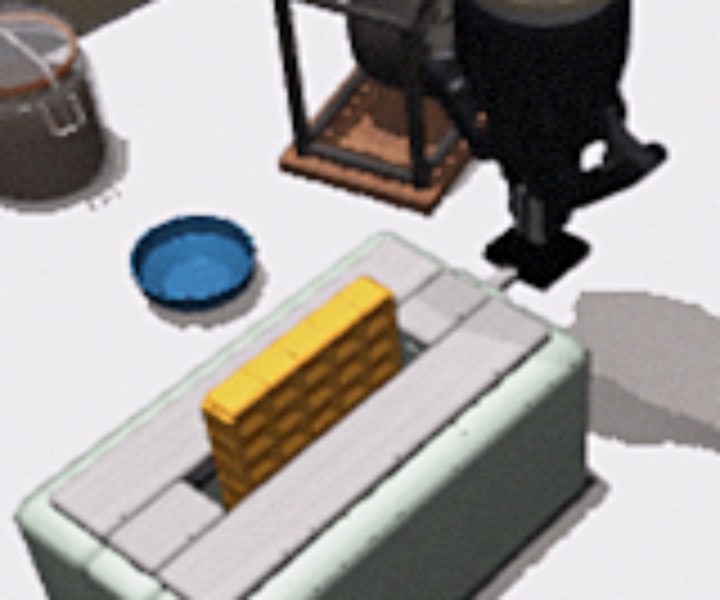

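The fingertips are above the pad centre. I'll press in small steps.

Call:
send_rows:
  increments:
    - [255,0,0,5,0,0,0]
    - [255,0,0,4,0,0,0]
    - [255,0,0,4,0,0,0]

```text
t: 13.1
ee_pos: [0.5087, 0.0374, 0.1307]
orientation: [-0.002, 0.998, 0.059, 0.007]
ft_force: [-2.7, -1.1, 4.9]
gripper_width: 0.0003
```

Call:
send_rows:
  increments:
    - [255,0,0,5,0,0,0]
    - [255,0,0,5,0,0,0]
    - [255,0,0,5,0,0,0]

```text
t: 13.4
ee_pos: [0.5087, 0.0375, 0.1152]
orientation: [-0.002, 0.998, 0.059, 0.007]
ft_force: [-2.1, -0.5, 3.8]
gripper_width: 0.0
```

Call:
send_rows:
  increments:
    - [255,-0.5,0,5,0,0,0]
    - [255,0,0,4,0,0,0]
    - [255,0,0,0,0,0,0]

```text
t: 13.7
ee_pos: [0.5087, 0.0374, 0.1056]
orientation: [-0.001, 0.998, 0.059, 0.007]
ft_force: [-2.7, -0.8, 5.5]
gripper_width: -0.0002
```

Call:
send_rows:
  increments:
    - [255,0,0,4,0,0,0]
    - [255,0,0,2,0,0,0]
    - [255,0,0,0,0,0,0]

```text
t: 14.0
ee_pos: [0.5087, 0.0374, 0.0992]
orientation: [-0.001, 0.998, 0.059, 0.007]
ft_force: [-1.9, -0.8, 5.8]
gripper_width: 0.0004
```

Run:
```python
from h import *
s=togo((.507,.038,.099),6.7)
s,g=grab('scene')
cv2.imwrite('pics/s18.png',cv2.resize(g['frame'][140:290,190:350],None,fx=4.5,fy=4))
s,g=grab('wrist','w18.png')
s=togo((.507,.038,.099),6.7)
```

```text
t 14.0 pos [0.5087 0.0374 0.0992] yaw 6.74 f [-1.95 -0.83  5.79] w 0.0004
tool mm [-1.6 -0.8  0.2] rot deg [-0.08 -0.81  0.04]
t 14.1 pos [0.5087 0.0374 0.0994] yaw 6.74 f [-1.51 -1.15  6.  ] w -0.0003
tool mm [-1.6 -0.8  0.3] rot deg [-0.08 -0.81  0.04]
```

View pics/s18.png

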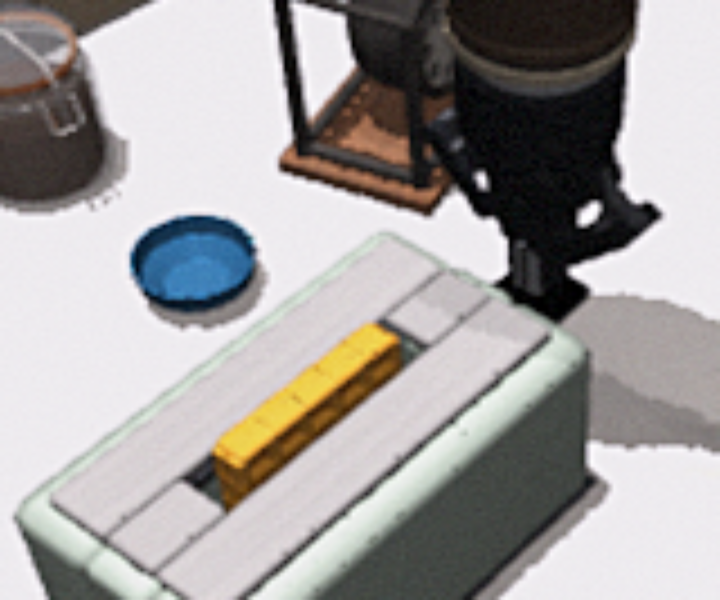

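View pics/w18.png

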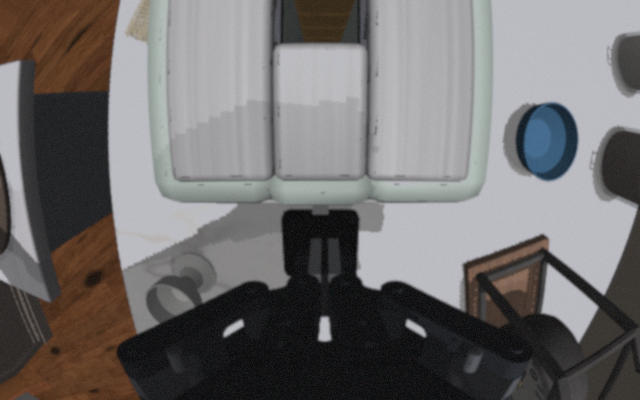

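Run:
```python
from h import *
s,g=grab('scene'); f=g['frame']; s14=cv2.imread('pics/s14.png')
print(s['ft_force'],s['ee_pos'])
y=np.radians(6.7); X=np.array([np.cos(y),np.sin(y),0]); Y=np.array([-np.sin(y),np.cos(y),0])
def top(img):
    h=cv2.cvtColor(img,cv2.COLOR_BGR2HSV); m=cv2.inRange(h,(15,120,60),(35,255,255)); m[:200]=0;m[280:]=0;m[:,:225]=0;m[:,300:]=0
    v=h[...,2]; return m,v
for n,img in(('up',s14),('now',f)):
    m,v=top(img)
    # upper silhouette edge of the yellow mask per column (back long top edge)
    cols=[(u,np.argwhere(m[:,u]).min()) for u in range(242,274,4) if m[:,u].any()]
    print(n,cols)
    # find height: back top edge line points: world line through c + 9mm X, intersect ray with plane x'=const
    for u,vv in cols:
        o,d=ray(g,(u,vv-.5)); P0=np.array([.490,.190,0])+.009*X
        t=((P0-o)@X)/(d@X); print(u,(o+t*d).round(4))
```

```text
[-1.51158453 -1.14793198  6.00086222] [0.50869831 0.03742891 0.09935258]
up [(242, np.int64(233)), (246, np.int64(229)), (250, np.int64(226)), (254, np.int64(222)), (258, np.int64(220)), (262, np.int64(216)), (266, np.int64(212)), (270, np.int64(209))]
242 [0.4956 0.2193 0.1987]
246 [0.4968 0.2088 0.2001]
250 [0.498  0.1987 0.1989]
254 [0.4993 0.188  0.2004]
258 [0.5005 0.1778 0.1965]
262 [0.5018 0.1669 0.1979]
266 [0.5031 0.1558 0.1993]
270 [0.5044 0.1448 0.1981]
now [(242, np.int64(246)), (246, np.int64(243)), (250, np.int64(239)), (254, np.int64(236)), (258, np.int64(232)), (262, np.int64(229)), (266, np.int64(225)), (270, np.int64(222))]
242 [0.495  0.2248 0.1641]
246 [0.4962 0.2146 0.1626]
250 [0.4974 0.2037 0.1638]
254 [0.4987 0.1931 0.1623]
258 [0.5    0.182  0.1635]
262 [0.5013 0.1711 0.162 ]
266 [0.5026 0.1597 0.1632]
270 [0.5039 0.1485 0.1616]
```

Waffle-top heights in the images give a lever travel of 35.7 mm, and the TCP height agrees. I'll press about 1 mm more so the lever is at the third click, well short of the bottom stop.

Call:
send_rows:
  increments:
    - [255,0,0,1.3,0,0,0]
    - [255,0,0,0,0,0,0]

```text
t: 14.35
ee_pos: [0.5087, 0.0374, 0.0983]
orientation: [-0.001, 0.998, 0.059, 0.007]
ft_force: [-2.6, -1.4, 8.3]
gripper_width: -0.0002
```

Call:
send_rows:
  increments:
    - [255,0,0,0,0,0,0]
    - [255,0,0,0,0,0,0]
    - [255,0,0,0,0,0,0]
    - [255,0,0,0,0,0,0]

```text
t: 14.75
ee_pos: [0.5087, 0.0374, 0.0987]
orientation: [-0.0, 0.998, 0.059, 0.007]
ft_force: [-3.5, -0.7, 6.7]
gripper_width: -0.0002
```

Call:
send_rows:
  increments:
    - [255,0,0,1.3,0,0,0]

```text
t: 14.85
ee_pos: [0.5087, 0.0374, 0.0976]
orientation: [-0.0, 0.998, 0.059, 0.007]
ft_force: [-3.0, -1.1, 8.2]
gripper_width: -0.0001
```

Run:
```python
from h import *
for i in range(4):
    s,g=grab('scene'); print(s['t'],s['ee_pos'].round(4),s['ft_force'].round(1))
m=cv2.inRange(cv2.cvtColor(g['frame'],cv2.COLOR_BGR2HSV),(15,120,60),(35,255,255)); m[:200]=0
y=np.radians(6.7); X=np.array([np.cos(y),np.sin(y),0]); z=[]
for u in range(242,272,1):
    o,d=ray(g,(u,np.argwhere(m[:280,u]).min()-.5)); P0=np.array([.490,.190,0])+.009*X; z.append((o+((P0-o)@X)/(d@X)*d)[2])
print('top z',np.mean(z)); cv2.imwrite('pics/s19.png',g['frame'])
s,g=grab('top','t19.png')
```

```text
14.85 [0.5087 0.0374 0.0976] [-3.  -1.1  8.2]
14.9 [0.5087 0.0374 0.0975] [-2.9 -1.2  9.1]
14.95 [0.5087 0.0374 0.0975] [-3.5 -0.1  8.6]
15.0 [0.5087 0.0374 0.0976] [-2.6 -1.   8.6]
top z 0.1609909051332732
```

View pics/s19.png

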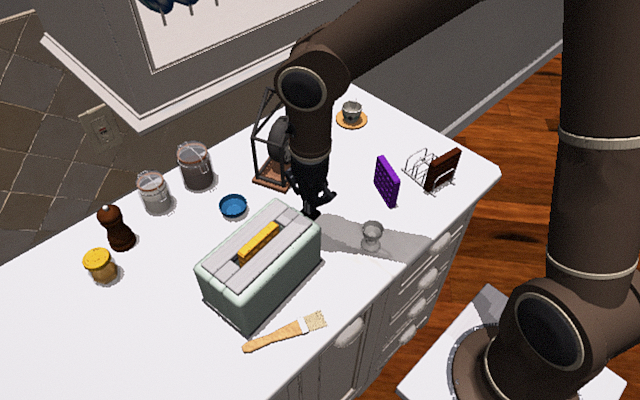

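The hold is stable at about 37.4 mm travel and 8.6 N. The waffle is sunk in the slot, and the bowl, egg cup, dark waffle and purple waffle haven't moved. Handing in.

```bash
python3 -c "
from h import *
print(robot.finish_job()); s=robot.read_state(); print(s['t'],s['ee_pos'],s['ft_force'])"
```

```text
the job is handed in; nothing more can be done
None
the job is handed in; nothing more can be done
```

I took the golden waffle out of the rack's back bay and lowered it edge-on into the toaster slot. It met the carriage at about 4 N, at the expected height, and I let it go. I then pressed the lever past the first two clicks with closed fingertips and handed the job in at about 15 s, still holding it down.

**Last checks:**
- **Lever travel:** it was about 37.4 mm, from the fingertip height (0.0976 m) and the waffle's sink in the scene view. The third click is at 36 mm and the stop at 44 mm. I did not see the red dots or the white line directly.
- **Hold:** the fingertip height stayed steady with 8–9 N on the fingers. This matches the roughly 8 N spring force at the third click.
- **Force mismatch:** at 35.7 mm the force read only about 6 N, so I pressed about 2 mm deeper. Two idle rows let the lever creep up by 0.4 mm, so I pressed once more and ended on that press.
- **Other things:** in the last scene picture the dark waffle was still in the rack, and the bowl, egg cup and purple look-alike stood where they were.

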